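Raise the counter sign until its lock button clicks

TASK

The telescoping counter sign is pushed down too low to be seen. Draw its frame up and turn it on its stem one way or the other, feeling for the hole in the lower tube, until the spring button clicks out and locks it at its raised height; then let go. Leave the heavy base flat and still, neither shifted nor turned, and do not disturb the candle, the kraft box or the pen pot.

Things in the scene. Friction and masses are not known exactly. Their poses are not given: they have to be found in the camera images.
- sign_stand: Round dark steel base of the counter sign, 152 mm across, 16 mm high, loose on the cabinet top; the stand weighs about 2.5 kg. Origin: centre of its underside, on the stem's axis; z up. Pulled upward with about 25 N the whole stand lifts.
- base_rim (a point): Point on the outer edge of the base at its upper side, 76 mm from the stem's axis along the base's -x, 16 mm above the table. The base must not be turned: this point stays where it is.
- tube_top (a point): Top of the dark lower tube, on the stem's axis, 137 mm above the table. The tube is 33 mm across, its black collar (top 11 mm) 39 mm. Its only lock hole, about 12 mm with a bright rim, is in its side 105 mm above the table. The tube was screwed into the base at random: this point's axes and the base's do NOT tell which way the hole looks.
- sign_frame: Aluminium sign frame, 150 mm wide (y), 100 mm high, 10 mm thick (x); its front with a printed potted plant is the -x side. It stands on a bright upper tube, 27 mm across, that slides and turns in the lower one. Origin: on the stem's axis at the lock button's level; z up; frame from z = 124 to 224 mm. Sliding up takes about 5 N, turning 0.1 N m; it stays where it is left.
- sign_top (a point): Middle of the frame's upper edge, on the stem's axis, axes as the frame's. The upper rail below it is 14 mm high and 10 mm thick, free on both sides: grip it here from above, across its thickness. Turned about this point the frame stays centred.
- sign_riser (a joint): How far the upper tube is drawn out (m): 0 = fully down; starts at 0 to 0.018. The button is level with the hole at 0.077; a crimped end stops the tube at 0.078, where the button still enters the hole.
- lock_button (a joint): Spring button in the upper tube, below the middle of the frame's front: 0 = held in by the lower tube's wall (start), about 0.007 m = out through the hole, 5 mm proud. It springs out within about 0.12 rad and 1.5 mm of the hole, which starts up to 0.9 rad of turn to either side, unknown which. Once out, it has 0.1 rad of play, then blocks turning (over 0.2 N m).
- candle_jar: Bystander: glass candle jar 76 mm across, 90 mm high. Origin: centre of its underside.
- kraft_box: Bystander: brown kraft gift box 90 x 90 x 94 mm. Origin: centre of its underside.
- pen_pot: Bystander: white pot of pens 85 mm across, 153 mm high with the pens. Origin: centre of its underside.

How it is judged:
On the way, in this order (a step that is already met when the one before it is completed fails the run):
1. the sign is being drawn up (past 35 mm) (value of joint sign_riser above 0.035 m), for 0.02 s.
2. the lock button clicks out through the hole (value of joint lock_button above 0.005 m and value of joint sign_riser above 0.073 m), for 0.2 s.
At the end, for the whole second after the job is handed in: The lock button is out (at least 5 of its 7 mm), the sign drawn out at least 73 mm (it locks at 75 to 78), the stand upright (within 0.04 rad), flat on the cabinet, its centre and rim point within 12 mm of where they were (not turned over 0.15 rad), all at rest (all of step 2 and height (world z) of sign_stand below 0.003 m and angle between sign_stand's own z axis and vertical below 0.04 rad and distance of each of sign_stand, base_rim from where it was at the start of the episode below 0.012 m and linear speed of sign_frame below 0.02 m/s); the robot touches nothing.
It fails at once if the base is lifted 15 mm or more off the cabinet (height (world z) of sign_stand above 0.015 m).
It fails at once if the stand is tipped by 0.2 rad or more (angle between sign_stand's own z axis and vertical above 0.2 rad).
It fails at once if the candle jar is moved more than 30 mm (distance of candle_jar from where it was at the start of the episode above 0.03 m).
It fails at once if the kraft box is moved more than 30 mm (distance of kraft_box from where it was at the start of the episode above 0.03 m).
It fails at once if the pen pot is moved more than 30 mm (distance of pen_pot from where it was at the start of the episode above 0.03 m).
It also fails if it takes over 72 s, if anything falls off the work surface, if the arm or the gripper's body presses on something with over 40 N, if the wrist force passes 120 N, or if a joint passes its speed limit or range.

ROBOT

A 6-joint arm with a two-finger parallel gripper is mounted at the origin on a cart in front of the work surface, level with it; the furniture and walls round the work are solid. World frame = base frame: x ahead of the robot, y to its left, z up, the work surface at z = 0. Lengths are in m, angles in rad, forces in N, time in s.
With the tool pointing down it reaches from about 0.35 to 0.975 m from the base axis. Payload 7.1 kg.
Tool frame: the origin (TCP) lies midway between the tips of the shut fingers; the grasp point (between the pads) lies 19 mm behind it; z points along the fingers, x is the direction in which the jaws open and shut, and the axes are right-handed (so a half turn about z gives the same grasp; the last joint's range is limited). The gripper opens to 88 mm and grips with 3 to 60 N. Pads are 20 mm wide; open, the fingers measure 115 mm over their backs; the gripper's body (75 mm by 178 mm) begins 61 mm behind the grasp point.
Start: joints at [1.305, 0.423, 1.63, -0, 1.089, -0.019], TCP at [0.153, 0.606, 0.223] pointing down, gripper open.
Joint ranges: [-3, 3], [-0.9, 2.11], [0.09, 2.58], [-1.31, 4.45], [0.11, 2.69], [-2.54, 2.54]. Speed limits (rad/s): [2.39, 2.39, 3.01, 3.14, 3.14, 3.14].

INTERFACE

Orientations are given as a unit quaternion [w, x, y, z].
In Python, from station import move_pose, movel, movej, command_gripper, wait, inverse_kinematics, read_camera, camera_info, MotionError, job_done, get_time, get_joint_pos, get_qvel, get_effort, get_tcp_pos, get_ee_rot, get_ft_force, get_ft_torque, get_grip_width gives the robot as it stands. Calls block until the motion is done:
- move_pose(position, orientation): joint-space move of the TCP to a pose.
- movel(position, frame=None, v=0.15, until_force=None): straight line of the TCP; frame=None keeps the orientation; v is the mean speed in m/s. With until_force (N) it stops when the force on the tool has changed by that much, and returns True; else False.
- movej(angles): joint-space move.
- command_gripper(opening): opening from 0.0 (shut) to 1.0 (fully open); the grip force is fixed at half the most; returns when the fingers have stopped.
- wait(seconds).
- inverse_kinematics(position, orientation): joint angles nearest the present ones, or None.
- read_camera(name): name is "side" or "top" or "wrist"; returns the picture (400x640x3 uint8, red, green, blue); there is no depth.
- camera_info(name): a dict with "intrinsics" (3x3 intrinsics, pixels), "T" (4x4, takes a point from camera to world coordinates); the wrist camera has in their place "tool_from_camera" (4x4, takes a point from camera to tool coordinates, whose origin is the TCP and whose axes are the tool frame's). Camera axes: x right, y up, looking along -z (the intrinsics and any distortion apply to the point x, -y, -z); pixel columns grow to the right and rows downward; lengths in m; the calibration is good to about 2 mm. A picture is of the moment at which its call begins: read the wrist's pose just before it. camera_info takes no time and is no camera call.
A pose or a line that the arm cannot do raises MotionError and nothing moves.
- job_done(): hands the job in, once; it reports no verdict.
Readings, each from a call of its own:
- get_time(): time.
- get_joint_pos(): joint angles.
- get_qvel(): joint speeds.
- get_effort(): joint torques, N m.
- get_tcp_pos(): TCP position.
- get_ee_rot(): TCP orientation.
- get_ft_force(): force on the tool from outside, world axes, zero at the start.
- get_ft_torque(): the same for the moment, N m.
- get_grip_width(): opening from 0.0 (shut) to 1.0 (fully open).
Only numpy, scipy, OpenCV 4.12 (cv2) and the standard library are available. Lean on these libraries where they do the work, as an engineer would, in place of code of your own. Each camera call takes 0.05 s, during which the arm holds its last target.

## Working session

There is one attempt and no reset: what is moved stays moved. The work goes in short steps, each a Python script; the robot and the scene stay as the last script left them, time stands still between calls to the robot, and variables do not carry over. Pictures are saved under pics/ and viewed, and the job is handed in when it is done.

```bash
mkdir -p pics; ls
python3 - <<'E'
from station import *
import cv2,numpy as np
np.set_printoptions(precision=4,suppress=True)
print(get_time(),get_tcp_pos(),get_ee_rot())
for n in ["side","top","wrist"]:
    im=read_camera(n); cv2.imwrite(f"pics/{n}0.png",im[...,::-1]); print(n,camera_info(n))
E
```

```text
pics
0.0 [0.1525 0.6056 0.2219] [ 0.0004  0.7887  0.6147 -0.0006]
side {'intrinsics': array([[406.0578,   0.    , 324.5215],
       [  0.    , 406.0578, 198.8881],
       [  0.    ,   0.    ,   1.    ]]), 'T': array([[ 0.9999, -0.0124,  0.0036,  0.5773],
       [ 0.0085,  0.4226, -0.9063, -0.9613],
       [ 0.0097,  0.9062,  0.4227,  0.5792],
       [ 0.    ,  0.    ,  0.    ,  1.    ]])}
top {'intrinsics': array([[491.9353,   0.    , 314.958 ],
       [  0.    , 491.9353, 201.8653],
       [  0.    ,   0.    ,   1.    ]]), 'T': array([[ 0.0102,  0.9914, -0.1303,  0.4376],
       [-0.9999,  0.0115,  0.0092, -0.0809],
       [ 0.0107,  0.1302,  0.9914,  1.1338],
       [ 0.    ,  0.    ,  0.    ,  1.    ]])}
wrist {'intrinsics': array([[301.8276,   0.    , 320.8443],
       [  0.    , 301.8276, 197.3518],
       [  0.    ,   0.    ,   1.    ]]), 'tool_from_camera': array([[ 1.    ,  0.0002, -0.0002, -0.0005],
       [ 0.0001, -0.9702, -0.2423, -0.0657],
       [-0.0003,  0.2423, -0.9702, -0.1614],
       [ 0.    ,  0.    ,  0.    ,  1.    ]])}
```

View pics/side0.png

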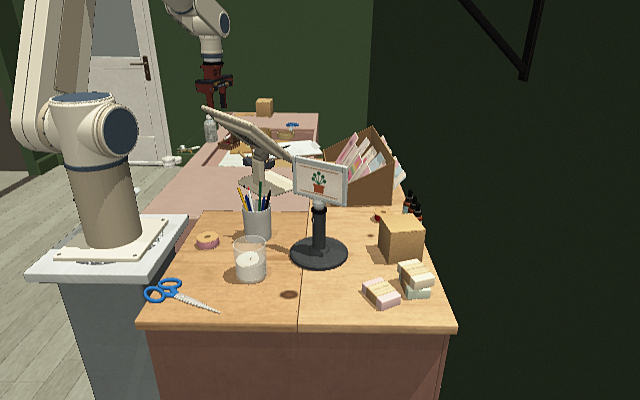

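View pics/top0.png

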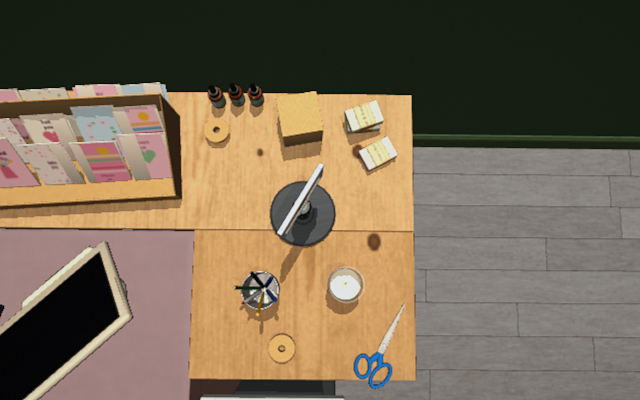

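Run:
```python
import cv2
a=cv2.imread("pics/side0.png")[145:280,270:370]; cv2.imwrite("pics/s0c.png",cv2.resize(a,None,fx=4.4,fy=4.4,interpolation=cv2.INTER_CUBIC))
a=cv2.imread("pics/top0.png")[155:255,255:350]; cv2.imwrite("pics/t0c.png",cv2.resize(a,None,fx=6,fy=6,interpolation=cv2.INTER_CUBIC))
```

```text
(no output)
```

View pics/s0c.png

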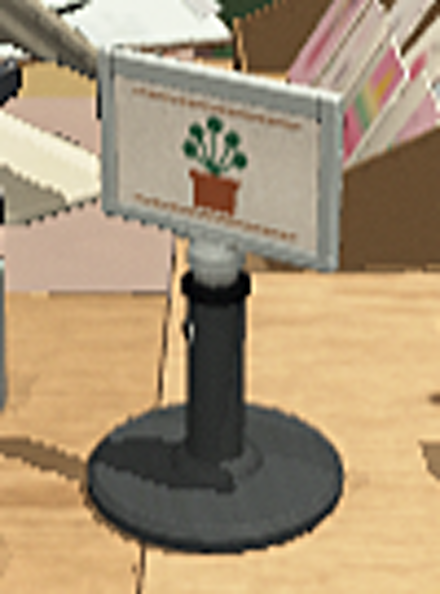

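View pics/t0c.png

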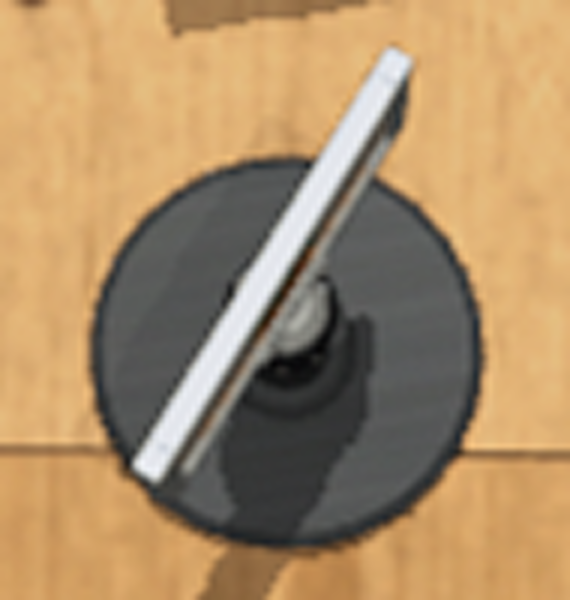

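View pics/wrist0.png

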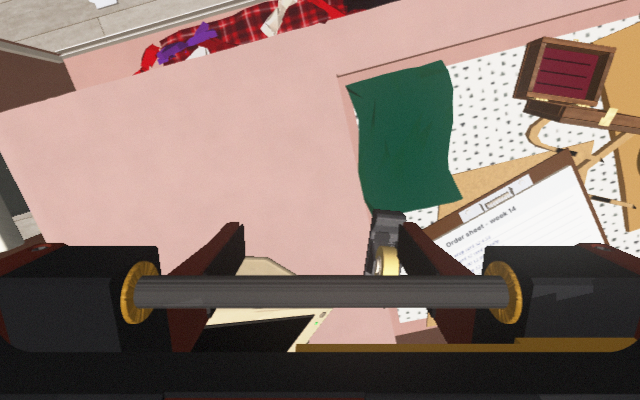

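```bash
cat > h.py <<'E'
from station import *
import cv2,numpy as np
from scipy.spatial.transform import Rotation as R
np.set_printoptions(precision=4,suppress=True)
def cam(n):
    c=camera_info(n); 
    if n=="wrist":
        q=get_ee_rot(); T=np.eye(4); T[:3,:3]=R.from_quat([q[1],q[2],q[3],q[0]]).as_matrix(); T[:3,3]=get_tcp_pos()
        return c["intrinsics"],T@c["tool_from_camera"]
    return c["intrinsics"],c["T"]
def ray(KT,u,v):
    K,T=KT
    d=np.linalg.inv(K)@[u,v,1]; d=T[:3,:3]@(d*[1,-1,-1]); return T[:3,3],d
def atz(KT,u,v,z):
    o,d=ray(KT,u,v); return o+d*(z-o[2])/d[2]
def proj(KT,p):
    K,T=KT; c=np.linalg.inv(T)@np.append(p,1); q=K@(c[:3]*[1,-1,-1]); return q[:2]/q[2]
def quat(th): # tool down, tool x at world azimuth th
    x=np.array([np.cos(th),np.sin(th),0]);z=np.array([0,0,-1.]);y=np.cross(z,x)
    q=R.from_matrix(np.c_[x,y,z]).as_quat(); return np.array([q[3],q[0],q[1],q[2]])
E
python3 - <<'E'
from h import *
t=cam("top");s=cam("side")
tc=lambda u,v:(255+u/6,155+v/6); sc=lambda u,v:(270+u/4.4,145+v/4.4)
print("base",atz(t,*tc(287,352),.016))
c=atz(t,*tc(287,352),.016)
for z in (.252,.261,.270):
    a=atz(t,*tc(148,475),z);b=atz(t,*tc(395,55),z); print(z,a,b,(a+b)/2,np.linalg.norm(a-b),np.degrees(np.arctan2((b-a)[1],(b-a)[0])))
for z in (.252,.261,.270):
    p=proj(s,[c[0],c[1],z]); print("side top mid",z,p,(p-[270,145])*4.4)
for z in (0.105,.137): p=proj(s,[c[0],c[1],z]); print(z,(p-[270,145])*4.4)
for az in range(-180,-89,10):
    a=np.radians(az); print(az,(proj(s,[c[0]+.0165*np.cos(a),c[1]+.0165*np.sin(a),.105])-[270,145])*4.4)
E
```

```text
base [ 0.5571 -0.0639  0.016 ]
0.252 [ 0.4945 -0.0265  0.252 ] [ 0.6231 -0.0991  0.252 ] [ 0.5588 -0.0628  0.252 ] 0.14774042859522712 -29.447891882998103
0.261 [ 0.4939 -0.027   0.261 ] [ 0.6212 -0.0989  0.261 ] [ 0.5575 -0.063   0.261 ] 0.1462324465718646 -29.447891882998096
0.27 [ 0.4933 -0.0276  0.27  ] [ 0.6193 -0.0987  0.27  ] [ 0.5563 -0.0632  0.27  ] 0.14472446454850202 -29.44789188299811
side top mid 0.252 [317.8059 163.4809] [210.3458  81.3162]
side top mid 0.261 [317.8162 159.8448] [210.3914  65.3169]
side top mid 0.27 [317.8267 156.1793] [210.4375  49.1888]
0.105 [209.6485 325.6405]
0.137 [209.793  275.0388]
-180 [180.5754 325.2757]
-170 [180.8229 327.6469]
-160 [181.9518 329.9688]
-150 [183.934  332.1696]
-140 [186.7138 334.1799]
-130 [190.2095 335.9359]
-120 [194.3152 337.3808]
-110 [198.9041 338.4679]
-100 [203.8325 339.1613]
-90 [208.9448 339.4385]
```

Run:
```python
from h import *
th=np.radians(-119.4)
for o in (0,np.pi):
  for d in (0,-.5,-1,.9):
    print(o,d,inverse_kinematics([.557,-.063,.32],quat(th+o+d)))
print(get_joint_pos())
p=get_tcp_pos()
movel([p[0],p[1],.50])
print(get_ft_force())
movepos=[.557,-.063,.42]
```

```text
0 0 [-0.1339  0.228   1.6748 -0.      1.2389  1.9501]
0 -0.5 [-0.1339  0.228   1.6748 -0.      1.2389  2.4501]
0 -1 None
0 0.9 [-0.1339  0.228   1.6748 -0.      1.2389  1.0501]
3.141592653589793 0 [-0.1339  0.228   1.6748 -0.      1.2389 -1.1915]
3.141592653589793 -0.5 [-0.1339  0.228   1.6748 -0.      1.2389 -0.6915]
3.141592653589793 -1 [-0.1339  0.228   1.6748 -0.      1.2389 -0.1915]
3.141592653589793 0.9 [-0.1339  0.228   1.6748 -0.      1.2389 -2.0915]
[ 1.305   0.4237  1.6305  0.      1.0886 -0.019 ]
[-0.079   0.1232 -1.1737]
```

Run:
```python
from h import *
q=quat(np.radians(60.6))
move_pose([.557,-.063,.42],q)
wait(.3)
print(get_time(),get_tcp_pos(),get_ee_rot(),get_ft_force(),get_ft_torque())
im=read_camera("wrist");cv2.imwrite("pics/w1.png",im[...,::-1])
k=cam("wrist"); print(proj(k,[.557,-.063,.258]))
```

```text
5.2167 [ 0.5571 -0.0627  0.42  ] [-0.      0.8633  0.5047 -0.    ] [ 0.2496 -0.0564  0.1656] [-0.0036  0.0396 -0.0215]
[320.9928 183.9406]
```

View pics/w1.png

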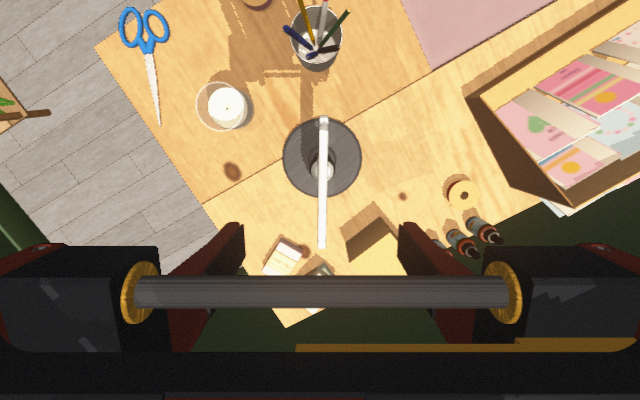

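Run:
```python
import cv2
a=cv2.imread("pics/w1.png")[105:260,280:365]; cv2.imwrite("pics/w1c.png",cv2.resize(a,None,fx=3.8,fy=3.8,interpolation=cv2.INTER_CUBIC))
```

```text
(no output)
```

View pics/w1c.png

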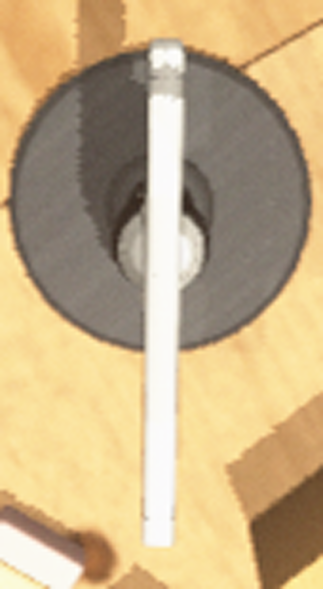

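Run:
```python
from h import *
k=cam("wrist"); f=lambda u,v:(280+u/3.8,105+v/3.8)
for z in (.250,.255,.258,.262,.266):
  for v in (40,70):
    a=atz(k,*f(168,v),z);b=atz(k,*f(157.5,545),z);d=b-a
    print(z,v,a,b,(a+b)/2,np.linalg.norm(d),np.degrees(np.arctan2(d[1],d[0])))
print(atz(k,*f(160,198),.016))
```

```text
0.25 40 [ 0.4957 -0.0246  0.25  ] [ 0.6263 -0.1014  0.25  ] [ 0.561 -0.063  0.25 ] 0.15158746979910298 -30.46780502784398
0.25 70 [ 0.5028 -0.0285  0.25  ] [ 0.6263 -0.1014  0.25  ] [ 0.5646 -0.065   0.25  ] 0.14346300572894555 -30.537695264651923
0.255 40 [ 0.4958 -0.0247  0.255 ] [ 0.6244 -0.1004  0.255 ] [ 0.5601 -0.0625  0.255 ] 0.1493000120314243 -30.46780502784398
0.255 70 [ 0.5027 -0.0286  0.255 ] [ 0.6244 -0.1004  0.255 ] [ 0.5636 -0.0645  0.255 ] 0.14129814627674858 -30.537695264651912
0.258 40 [ 0.4958 -0.0247  0.258 ] [ 0.6233 -0.0997  0.258 ] [ 0.5595 -0.0622  0.258 ] 0.14792753737081707 -30.46780502784398
0.258 70 [ 0.5027 -0.0286  0.258 ] [ 0.6233 -0.0997  0.258 ] [ 0.563  -0.0642  0.258 ] 0.1399992306054304 -30.537695264651916
0.262 40 [ 0.4958 -0.0248  0.262 ] [ 0.6218 -0.0989  0.262 ] [ 0.5588 -0.0618  0.262 ] 0.14609757115667416 -30.467805027843973
0.262 70 [ 0.5027 -0.0286  0.262 ] [ 0.6218 -0.0989  0.262 ] [ 0.5622 -0.0637  0.262 ] 0.13826734304367289 -30.537695264651916
0.266 40 [ 0.4959 -0.0249  0.266 ] [ 0.6202 -0.098   0.266 ] [ 0.5581 -0.0614  0.266 ] 0.14426760494253116 -30.46780502784399
0.266 70 [ 0.5026 -0.0286  0.266 ] [ 0.6202 -0.098   0.266 ] [ 0.5614 -0.0633  0.266 ] 0.13653545548191526 -30.53769526465193
[ 0.5564 -0.0601  0.016 ]
```

Run:
```python
from h import *
q=quat(np.radians(60.2))
move_pose([.5583,-.0625,.33],q)
command_gripper(.4)
movel([.5583,-.0625,.231],v=.1)
wait(.2); print(get_time(),get_ft_force(),get_ft_torque())
im=read_camera("wrist");cv2.imwrite("pics/w2.png",im[...,::-1])
im=read_camera("side");cv2.imwrite("pics/s2.png",cv2.resize(im[140:280,250:390,::-1],None,fx=4,fy=4,interpolation=cv2.INTER_CUBIC))
```

```text
8.0 [-0.3576  0.0401 -1.039 ] [-0.0172 -0.0159  0.001 ]
```

View pics/w2.png

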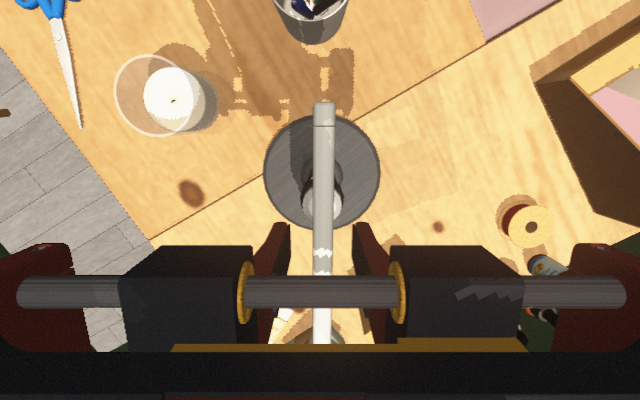

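View pics/s2.png

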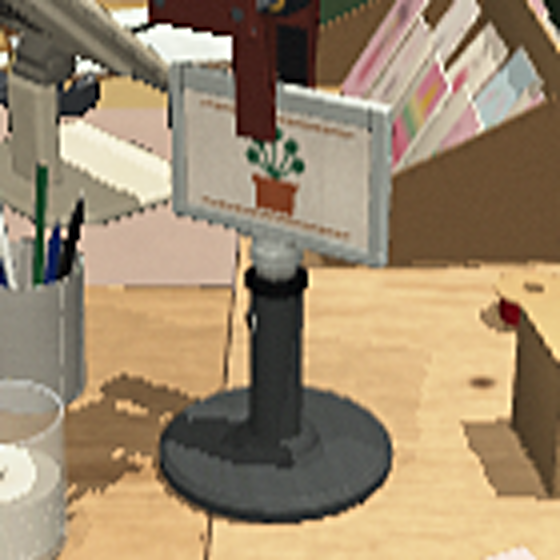

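Run:
```python
from h import *
f0=np.array(get_ft_force());t0=np.array(get_ft_torque())
command_gripper(0.0)
print(get_time(),get_grip_width(),np.array(get_ft_force())-f0,np.array(get_ft_torque())-t0)
im=read_camera("side");cv2.imwrite("pics/s3.png",cv2.resize(im[140:280,250:390,::-1],None,fx=4,fy=4,interpolation=cv2.INTER_CUBIC))
```

```text
8.6167 0.10995563372671718 [ 0.8718  2.0204 -0.3026] [ 0.3547 -0.1521 -0.024 ]
```

View pics/s3.png

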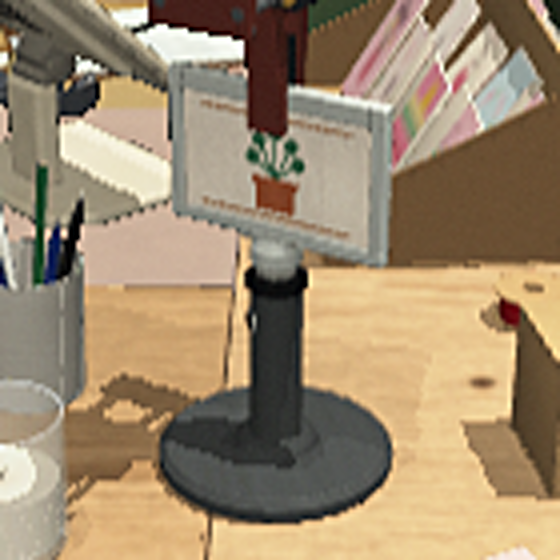

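Run:
```python
from h import *
f0=np.array([-0.3576,0.0401,-1.039]);t0=np.array([-0.0172,-0.0159,0.001])
p=np.array(get_tcp_pos());print(p)
n=np.array([np.cos(np.radians(60.2)),np.sin(np.radians(60.2)),0])
b=p+n*.0008
def st(l): print(l,get_time(),get_tcp_pos(),np.array(get_ft_force())-f0,np.array(get_ft_torque())-t0,get_grip_width())
r=movel(b+[0,0,.005],v=.02,until_force=12);st(r)
r=movel(b+[0,0,.045],v=.05,until_force=12);st(r)
im=read_camera("side");cv2.imwrite("pics/s4.png",cv2.resize(im[140:280,250:390,::-1],None,fx=4,fy=4,interpolation=cv2.INTER_CUBIC))
```

```text
[ 0.5585 -0.0623  0.231 ]
False 9.075 [ 0.5586 -0.0617  0.2359] [-0.0111  0.7585 -4.5824] [-0.0639 -0.1289 -0.0606] 0.10884221922848401
False 10.025 [ 0.5593 -0.0616  0.2771] [-1.9769 -1.2866  3.908 ] [-0.0816  0.4929 -0.0432] 0.11359835301619384
```

View pics/s4.png

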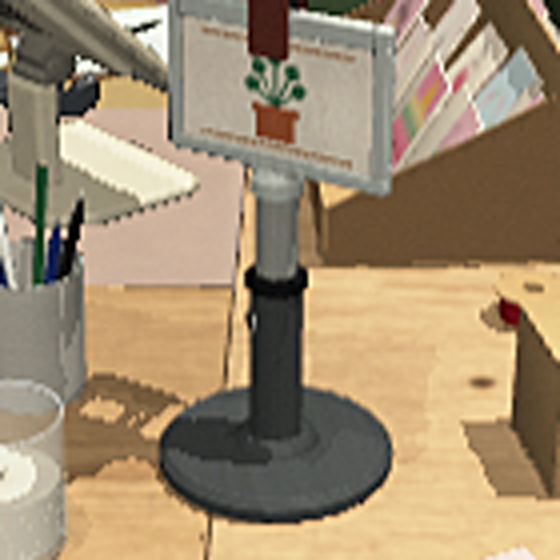

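Run:
```python
from h import *
f0=np.array([-0.3576,0.0401,-1.039]);t0=np.array([-0.0172,-0.0159,0.001])
def st(l): print(l,get_time(),get_tcp_pos(),np.array(get_ft_force())-f0,np.array(get_ft_torque())-t0,get_grip_width())
b=np.array([.5588,-.0617,0])
wait(.2);st('w')
r=movel(b+[0,0,.288],v=.03,until_force=12);wait(.1);st(r)
z=.288
while not r and z<.318:
    z+=.003
    r=movel(b+[0,0,z],v=.012,until_force=13);st(r)
wait(.3);st('end')
im=read_camera("side");cv2.imwrite("pics/s5.png",cv2.resize(im[110:280,250:390,::-1],None,fx=3.5,fy=3.5,interpolation=cv2.INTER_CUBIC))
```

```text
w 10.275 [ 0.5593 -0.0616  0.2767] [-2.0969  0.2427  5.1652] [-0.1107  0.5007 -0.0685] 0.11316735651104842
True 10.6083 [ 0.5584 -0.0616  0.2775] [2.157  0.4113 5.6089] [-0.1012 -0.2231 -0.0273] 0.11115894792504187
end 10.9083 [ 0.5581 -0.0617  0.2771] [ 2.7347 -0.5355  5.7121] [-0.1502 -0.5185 -0.0327] 0.11292247390591975
```

View pics/s5.png

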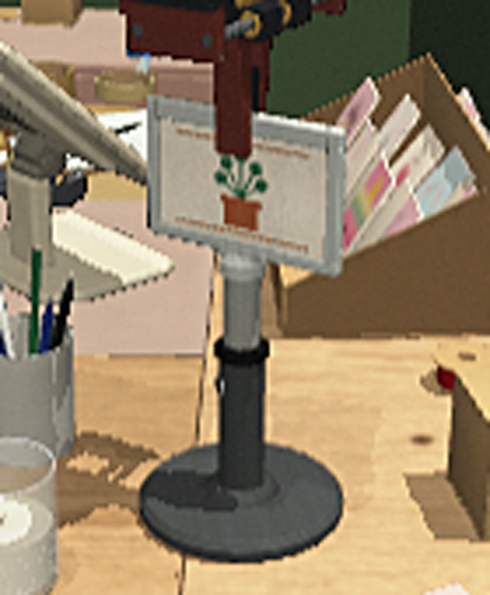

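Run:
```python
from h import *
f0=np.array([-0.3576,0.0401,-1.039]);t0=np.array([-0.0172,-0.0159,0.001])
def st(l): print(l,round(get_time(),2),get_tcp_pos(),np.array(get_ft_force())-f0,np.array(get_ft_torque())-t0,round(get_grip_width(),4))
b=np.array([.5587,-.0617,0])
r=movel(b+[0,0,.294],v=.03,until_force=18);st(r)
z=.294
for i in range(12):
    z+=.002
    r=movel(b+[0,0,z],v=.012,until_force=18);st(r)
    if r or (get_ft_force()[2]-f0[2])<-9: break
wait(.3);st('end')
im=read_camera("side");cv2.imwrite("pics/s6.png",cv2.resize(im[110:280,250:390,::-1],None,fx=3.5,fy=3.5,interpolation=cv2.INTER_CUBIC))
```

```text
False 11.68 [ 0.5583 -0.0617  0.2939] [ 2.1512 -0.1934 -4.8587] [-0.1381 -0.3504  0.    ] 0.1122
False 12.0 [ 0.5585 -0.0617  0.296 ] [-0.1311 -0.1689 -4.5797] [-0.0961 -0.2054 -0.0724] 0.1073
False 12.32 [ 0.5586 -0.0617  0.2981] [ 0.6096 -0.0655 -4.6251] [-0.0845 -0.0536 -0.1229] 0.114
False 12.63 [ 0.5587 -0.0617  0.3002] [-0.6651 -0.6935 -3.494 ] [-0.0355  0.0169 -0.0644] 0.1072
False 12.95 [ 0.5587 -0.0617  0.3022] [ 0.438  -0.6808 -4.6003] [-0.1014  0.0129 -0.1005] 0.1134
False 13.27 [ 0.5582 -0.0616  0.3029] [  2.0942  -0.3788 -16.632 ] [-0.1746 -0.4489 -0.0495] 0.1074
end 13.57 [ 0.5581 -0.0616  0.303 ] [  2.5724  -0.886  -22.0555] [-0.1397 -0.4189 -0.0494] 0.114
```

View pics/s6.png

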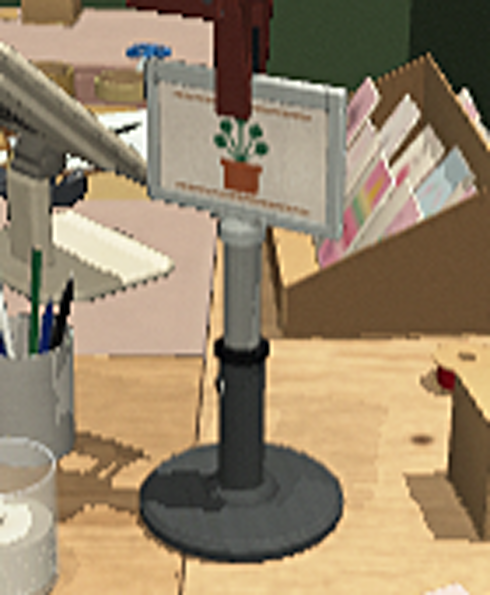

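```bash
cat >> h.py <<'E'
f0=np.array([-0.3576,0.0401,-1.039]);t0=np.array([-0.0172,-0.0159,0.001])
def st(l): print(l,round(get_time(),2),get_tcp_pos(),np.array(get_ft_force())-f0,np.array(get_ft_torque())-t0,round(get_grip_width(),4),flush=True)
def pic(n):
    im=read_camera("side");cv2.imwrite(n,cv2.resize(im[110:280,250:390,::-1],None,fx=3.5,fy=3.5,interpolation=cv2.INTER_CUBIC))
E
python3 - <<'E'
from h import *
b=np.array([.5586,-.0617,.3024])
movel(b,v=.01);wait(.2);st('relax')
a=np.radians(60.2)
for i in range(1,7):
    move_pose(b,quat(a-.06*i)); wait(.1); st(-.06*i)
    if abs(get_ft_torque()[2]-t0[2])>.2: print("block");break
pic("pics/s7.png")
E
```

```text
relax 14.12 [ 0.5587 -0.0617  0.3029] [ -0.2258   0.3303 -12.3083] [-0.0214  0.0376 -0.0439] 0.1115
-0.06 14.47 [ 0.5588 -0.0617  0.3028] [-0.741   0.0239 -9.1588] [ 0.0122  0.2257 -0.1189] 0.1108
-0.12 14.82 [ 0.5588 -0.0617  0.3028] [ 0.0539  0.1087 -7.7968] [ 0.0146  0.2588 -0.0984] 0.1124
-0.18 15.18 [ 0.5588 -0.0617  0.3027] [-0.1895  0.2346 -6.5401] [ 0.1187  0.1948 -0.0887] 0.1128
-0.24 15.53 [ 0.5588 -0.0617  0.3027] [ 0.1182  0.3737 -3.6481] [ 0.1399  0.2065 -0.0966] 0.1108
-0.3 15.88 [ 0.5588 -0.0617  0.3027] [-0.1711  1.2787 -3.1959] [ 0.1228  0.1361 -0.1096] 0.107
-0.36 16.23 [ 0.5588 -0.0617  0.3027] [-0.2256  0.4587 -1.3512] [ 0.1859  0.1485 -0.1179] 0.1062
```

View pics/s7.png

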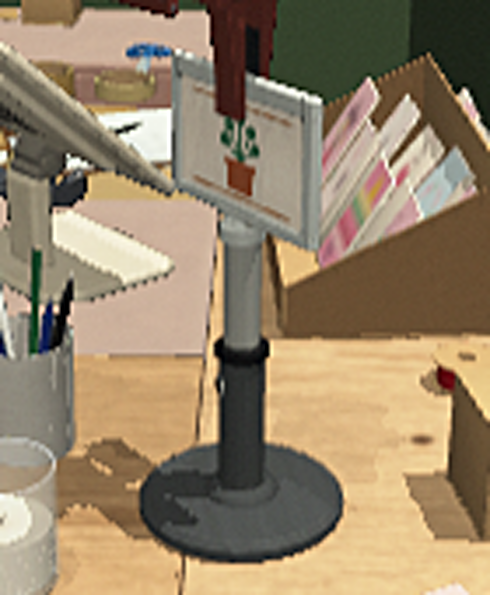

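Run:
```python
from h import *
b=np.array([.5586,-.0617,.3024])
a=np.radians(60.2)
for i in range(7,17):
    move_pose(b,quat(a-.06*i)); wait(.1); st(-.06*i)
    if abs(get_ft_torque()[2]-t0[2])>.17: print("block");break
pic("pics/s8.png")
```

```text
-0.42 16.62 [ 0.5588 -0.0617  0.3026] [ 0.5254  1.0948 -0.6079] [ 0.1954  0.1393 -0.1825] 0.1149
block
```

View pics/s8.png

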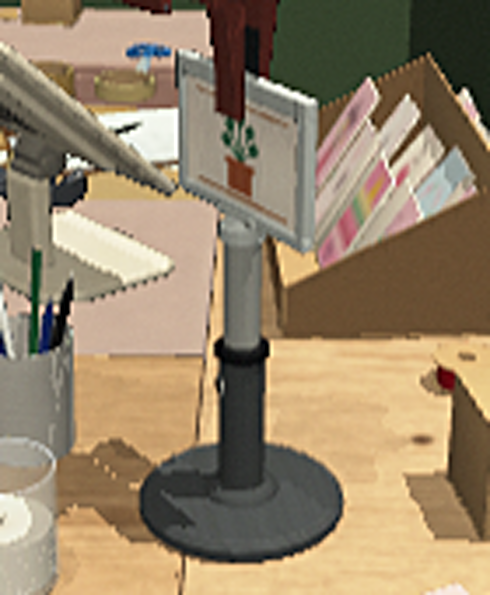

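Run:
```python
from h import *
b=np.array([.5586,-.0617,.3024])
a=np.radians(60.2)
wait(.1);st('pre')
for i in range(8,17):
    move_pose(b,quat(a-.06*i)); wait(.1); st(-.06*i)
    t=np.mean([get_ft_torque()[2]-t0[2] for _ in range(3)])
    if abs(t)>.2: print("block");break
pic("pics/s9.png")
```

```text
pre 16.77 [ 0.5588 -0.0617  0.3026] [0.9108 1.166  1.0012] [ 0.2219  0.0649 -0.2031] 0.108
-0.48 17.12 [ 0.5588 -0.0617  0.3026] [0.363  1.5234 1.4497] [ 0.2206  0.0823 -0.2142] 0.1097
block
```

View pics/s9.png

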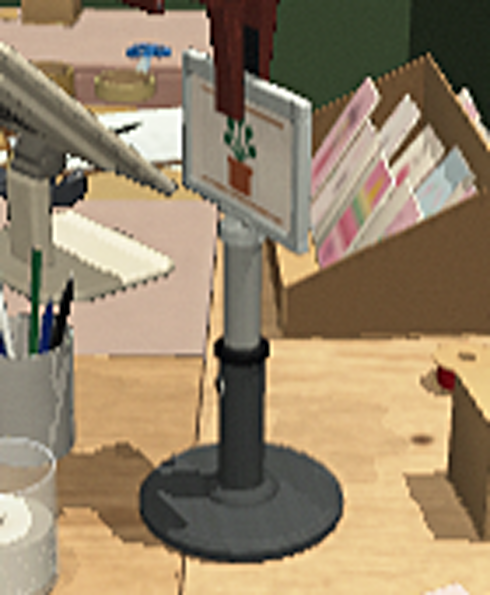

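Run:
```python
from h import *
print(get_ft_torque())
im=read_camera("side");cv2.imwrite("pics/s10raw.png",im[...,::-1])
o=[cv2.resize(cv2.imread(f"pics/s{i}.png")[330:420,190:290],None,fx=2.6,fy=2.6,interpolation=cv2.INTER_CUBIC) for i in (6,7,9)]
cv2.imwrite("pics/cmp.png",np.hstack(o))
```

```text
[ 0.2181  0.0652 -0.1605]
```

View pics/cmp.png

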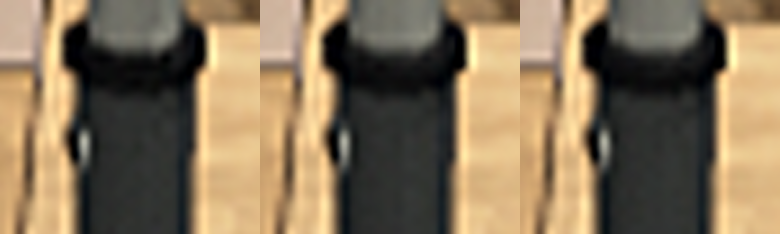

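Run:
```python
from h import *
b=np.array([.5586,-.0614,.3026])
a=np.radians(60.2)
def tz():
    v=[]
    for _ in range(6): v.append(get_ft_torque()[2]-t0[2]); wait(.02)
    return np.mean(v)
print(tz())
for i in range(1,6):
    d=-.48-.03*i
    move_pose(b,quat(a+d)); t=tz(); q=get_ee_rot(); print(d,round(t,3),np.array(get_ft_force())-f0,get_tcp_pos(), 2*np.arctan2(q[2],q[1])-a)
    if abs(t)>.28: print("block");break
im=read_camera("side");cv2.imwrite("pics/s11raw.png",im[...,::-1])
cv2.imwrite("pics/s11.png",cv2.resize(im[110:280,250:390,::-1],None,fx=3.5,fy=3.5,interpolation=cv2.INTER_CUBIC))
cv2.imwrite("pics/c11.png",cv2.resize(im[200:235,300:335,::-1],None,fx=12,fy=12,interpolation=cv2.INTER_CUBIC))
```

```text
-0.1535689868289101
-0.51 -0.137 [1.6875 0.5205 0.4762] [ 0.5587 -0.0615  0.3026] -0.5093217975374399
-0.54 -0.126 [0.7648 0.2261 0.8591] [ 0.5586 -0.0614  0.3026] -0.5392839876151381
-0.57 -0.103 [ 1.0207 -0.2577  1.3133] [ 0.5587 -0.0614  0.3026] -0.5692669513844285
-0.6 -0.068 [1.5703 0.9629 0.5574] [ 0.5586 -0.0614  0.3026] -0.5992344238090705
-0.63 -0.061 [0.9254 0.2833 1.0201] [ 0.5586 -0.0614  0.3026] -0.6293160380154704
```

View pics/s11.png

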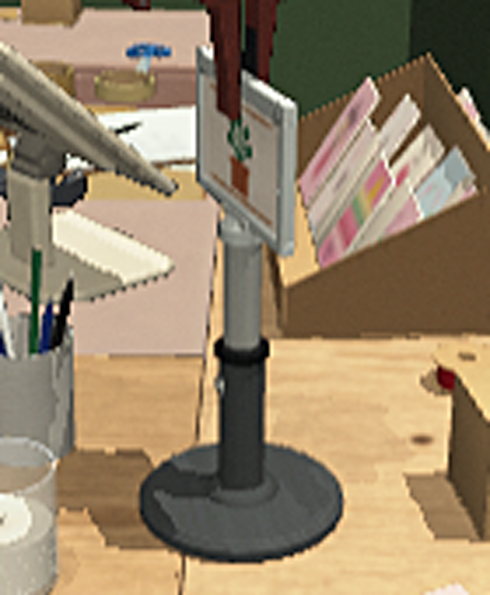

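View pics/c11.png

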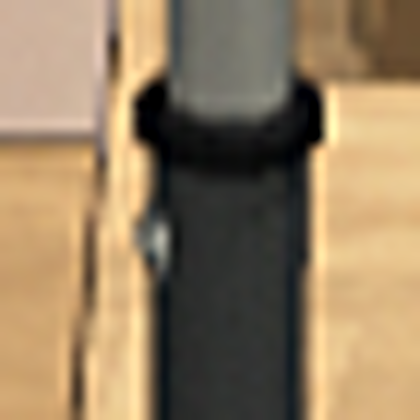

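```bash
python3 - <<'E'
from h import *
im=cv2.imread("pics/s10raw.png")
cv2.imwrite("pics/c10.png",cv2.resize(im[200:235,300:335],None,fx=12,fy=12,interpolation=cv2.INTER_CUBIC))
b=np.array([.5586,-.0614,.3026])
a=np.radians(60.2)
def tz():
    v=[]
    for _ in range(6): v.append(get_ft_torque()[2]-t0[2]); wait(.02)
    return np.mean(v)
for i in range(1,9):
    d=-.63-.03*i
    move_pose(b,quat(a+d)); t=tz(); print(d,round(t,3),np.array(get_ft_force())-f0,get_time())
    if abs(t)>.2: print("block");break
im=read_camera("side");cv2.imwrite("pics/s12raw.png",im[...,::-1])
cv2.imwrite("pics/c12.png",cv2.resize(im[200:235,300:335,::-1],None,fx=12,fy=12,interpolation=cv2.INTER_CUBIC))
E
python3 -c "
import cv2,numpy as np
cv2.imwrite('pics/cc.png',cv2.resize(np.hstack([cv2.imread('pics/c10.png'),cv2.imread('pics/c12.png')]),(780,390)))"
```

```text
-0.66 -0.079 [ 2.1269 -0.7447  0.3401] 19.475
-0.69 -0.091 [1.5596 0.3219 0.7489] 19.825
-0.72 -0.085 [0.9672 0.2784 0.6294] 20.175
-0.75 -0.061 [1.7921 0.1051 0.7195] 20.525
-0.78 -0.074 [2.1141 0.2646 0.5815] 20.875
-0.81 -0.042 [2.2104 0.9357 1.388 ] 21.225
-0.84 -0.032 [2.9528 0.0947 0.4545] 21.575
-0.87 0.051 [ 1.3737 -0.5304  0.7648] 21.925
```

View pics/cc.png

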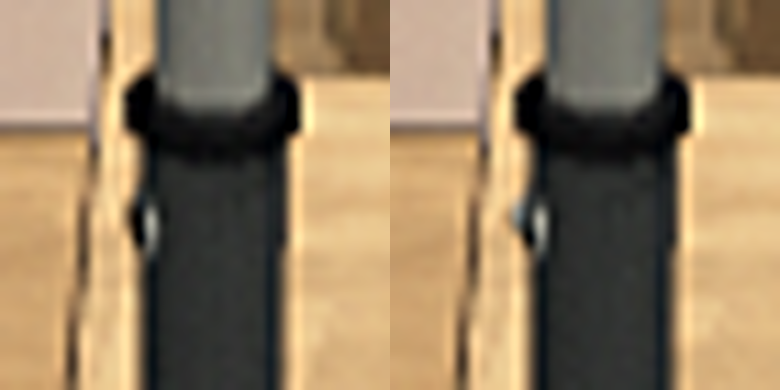

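Run:
```python
from h import *
b=np.array([.5586,-.0614,.3026])
a=np.radians(60.2)
def tz():
    v=[];e=[]
    for _ in range(6): v.append(get_ft_torque()[2]-t0[2]);e.append(get_effort()[5]); wait(.02)
    return np.round([np.mean(v),np.mean(e)],3)
print(tz())
for d in (-.84,-.80,-.76,-.72):
    move_pose(b,quat(a+d)); print(d,tz(),np.array(get_ft_force())-f0,get_time())
im=read_camera("side");cv2.imwrite("pics/s13raw.png",im[...,::-1])
cv2.imwrite("pics/c13.png",cv2.resize(im[200:235,300:335,::-1],None,fx=12,fy=12,interpolation=cv2.INTER_CUBIC))
cv2.imwrite("pics/s13.png",cv2.resize(im[110:280,250:390,::-1],None,fx=3.5,fy=3.5,interpolation=cv2.INTER_CUBIC))
k=cam("wrist");im=read_camera("wrist");cv2.imwrite("pics/w13.png",im[...,::-1])
```

```text
[0.071 0.056]
-0.84 [0.102 0.049] [2.2532 0.1654 1.4296] 22.425
-0.8 [0.087 0.015] [ 2.551  -0.2155  1.7978] 22.775
-0.76 [0.063 0.017] [ 1.8504 -0.0244  1.2421] 23.125
-0.72 [0.066 0.017] [1.4314 0.257  1.933 ] 23.475
```

View pics/c13.png

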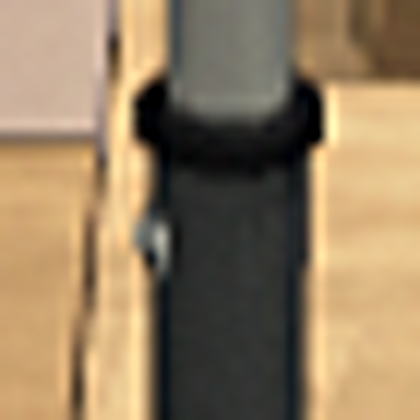

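View pics/s13.png

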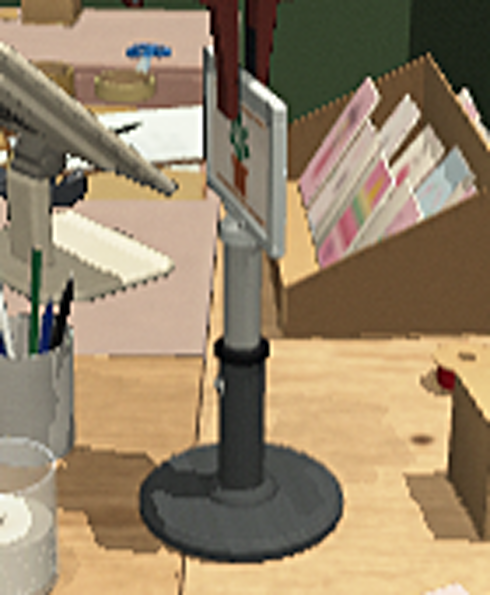

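View pics/w13.png

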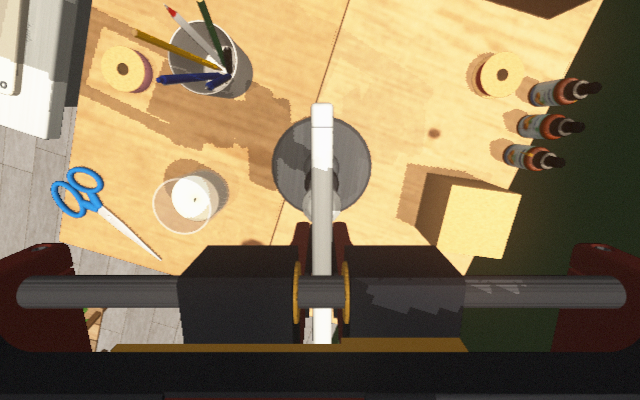

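Run:
```python
from h import *
b=np.array([.5586,-.0614,.3026])
a=np.radians(60.2)
def tz():
    v=[];e=[]
    for _ in range(6): v.append(get_ft_torque()[2]-t0[2]);e.append(get_effort()[5]); wait(.02)
    return np.round([np.mean(v),np.mean(e)],3)
for d in (-.68,-.65,-.62,-.59,-.56,-.53):
    move_pose(b,quat(a+d)); t=tz();print(d,t,np.array(get_ft_force())-f0,get_time())
    if abs(t[0]-.07)>.12: break
im=read_camera("side");cv2.imwrite("pics/s14raw.png",im[...,::-1])
cv2.imwrite("pics/c14.png",cv2.resize(im[200:235,300:335,::-1],None,fx=12,fy=12,interpolation=cv2.INTER_CUBIC))
```

```text
-0.68 [0.061 0.015] [2.385  0.2444 1.7922] 23.925
-0.65 [0.064 0.026] [1.0129 0.3162 1.7366] 24.275
-0.62 [0.051 0.019] [ 1.2824 -0.7091  0.6055] 24.625
-0.59 [ 0.014 -0.009] [0.7774 0.5404 0.9572] 24.975
-0.56 [-0.065 -0.098] [1.1728 0.0592 2.5999] 25.325
```

View pics/c14.png

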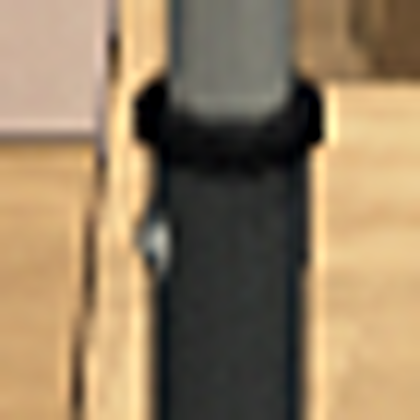

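Run:
```python
from h import *
b=np.array([.5586,-.0614,.3026])
a=np.radians(60.2)
move_pose(b,quat(a-.71)); st('c')
z=.3026
for i in range(4):
    z-=.001; movel([b[0],b[1],z],v=.01); wait(.15); st(z)
    if get_ft_force()[2]-f0[2]>11: print("blocked down"); break
```

```text
c 25.64 [ 0.5586 -0.0614  0.3026] [1.9011 0.7132 1.8426] [-0.0296 -0.1143 -0.0595] 0.1104
0.3016 26.04 [ 0.5586 -0.0614  0.3015] [ 1.548  -0.4296  1.3407] [ 0.05   -0.2224  0.005 ] 0.113
0.3006 26.44 [ 0.5586 -0.0614  0.3005] [3.004  0.3441 1.1614] [-0.0231 -0.2079  0.0834] 0.1121
0.2996 26.84 [ 0.5587 -0.0614  0.2999] [ 1.5901 -0.368   4.8476] [-0.0175 -0.071   0.0341] 0.1111
0.2986 27.24 [ 0.559  -0.0614  0.2996] [0.4398 0.2987 8.9966] [ 0.0523  0.1328 -0.0021] 0.1117
```

Run:
```python
from h import *
movel([.5589,-.0614,.3016],v=.01); wait(.2); st('up')
command_gripper(.5); st('open')
movel([.5589,-.0614,.42],v=.12)
wait(.3); st('clear')
im=read_camera("side");cv2.imwrite("pics/s15raw.png",im[...,::-1])
cv2.imwrite("pics/s15.png",cv2.resize(im[110:280,250:390,::-1],None,fx=3.5,fy=3.5,interpolation=cv2.INTER_CUBIC))
cv2.imwrite("pics/c15.png",cv2.resize(im[200:235,300:335,::-1],None,fx=12,fy=12,interpolation=cv2.INTER_CUBIC))
im=read_camera("top");cv2.imwrite("pics/t15.png",im[...,::-1])
```

```text
up 27.89 [ 0.5586 -0.0614  0.3011] [ 2.0114 -0.0929 -4.0607] [-0.0638 -0.1354  0.0593] 0.1159
open 28.6 [ 0.5589 -0.0614  0.3016] [0.2231 0.1501 1.4802] [-0.0743  0.0254  0.0414] 0.4992
clear 30.03 [ 0.5588 -0.0614  0.4196] [ 0.1665 -0.0371  1.7784] [-0.0536  0.0201 -0.0428] 0.5007
```

View pics/s15.png

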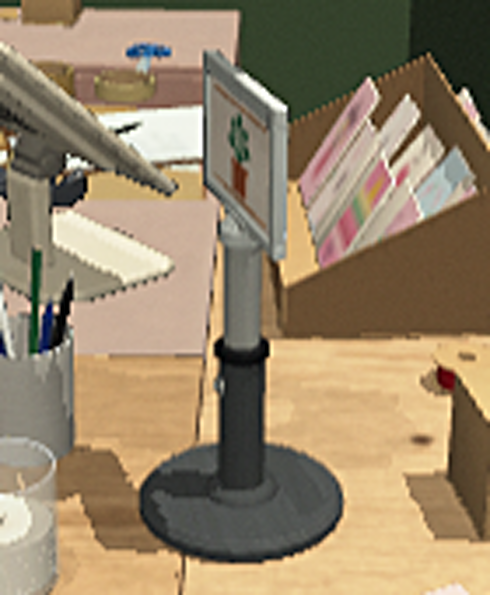

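View pics/c15.png

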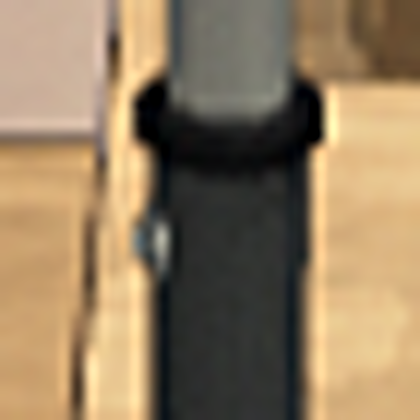

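View pics/t15.png

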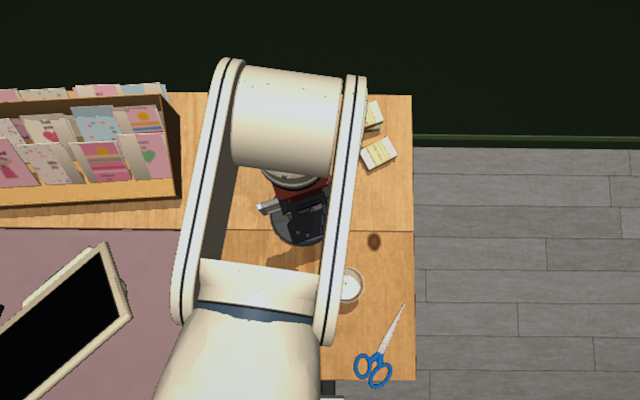

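Run:
```python
from h import *
im=read_camera("side");a=cv2.imread("pics/side0.png")[...,::-1][225:275,285:355].astype(int);print(np.abs(a-im[225:275,285:355]).mean(axis=(0,1)))
job_done(); print(get_time())
```

```text
[7.7366 7.7249 6.3863]
the job is handed in; nothing more can be done
the job is handed in; nothing more can be done
```

The sign is drawn up to its raised height and locked, and the job is handed in; no verdict is reported. I gripped the upper rail, pulled it up to the end stop and turned it clockwise (seen from above). The button came out between 0.48 and 0.63 rad; I then let go and backed clear at about 30 s of the 72 s.

**Lock:**
- **Turning:** with the button out, the torque began to change at about -0.57 and -0.86 rad. I left the frame in the middle, at -0.71 rad. I kept those torques below 0.2 N m, so I never felt a hard block either way.
- **Pushing down:** the frame stopped about 3 mm below the end stop, near 75 mm drawn out, with the force rising to about 9 N. I then raised it again by about 1.5 mm.
- **Picture after release:** the side view shows the button standing out of its hole.

**Base and bystanders:** the base, the tube and its hole look where they were in the side pictures. That was judged by eye; a pixel comparison of the base area differed by only 6–8 grey levels, part of which is the sign's changed shadow. No picture showed the candle, kraft box or pen pot moved, though the arm hid the box and pot in the last top view.

**Disagreements:**
- One pull stopped early because the sliding friction reversed direction and tripped the force limit; I carried on with a higher limit.
- The wrist torque about the stem drifted by about 0.1 N m, more than the click itself would show. I therefore relied on the pictures and the push-down test as well.

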